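# Stand the trompo spit in its pivot and run it up to the burner

### The arm

A 7-joint arm with a two-finger parallel gripper is mounted at the origin on the work surface. World frame = base frame: x ahead of the robot, y to its left, z up, the work surface at z = 0. Lengths are in mm, angles in rad, forces in N, time in s.
With the tool pointing down it reaches from about 350 to 900 mm from the base axis. Payload 19.9 kg.
Tool frame: the origin (TCP) lies between the finger pads; the fingertips stand 11 mm ahead of it and the grasp point (between the pads) lies 8 mm behind it; z points along the fingers, y is the line along which they close (so a half turn about z gives the same grasp; the last joint's range is limited). The gripper opens to 85 mm and grips with 20 to 120 N. Pads are 22 mm wide; open, the fingers measure 114 mm over their backs; the gripper's body (76 mm by 85 mm) begins 54 mm behind the grasp point. The pads swing forward as they close: fully open they stand 13 mm farther back than shut.
Start: joints at [1.093, 0.417, -0.01, 1.614, 0.005, 1.111, -0.053], TCP at [264.395, -566.302, 242.26] pointing down, gripper open.
Joint ranges: [-2.81, 2.81], [-0.39, 2.02], [-1.27, 1.25], [0.06, 2.57], [-1.19, 4.33], [0.19, 2], [-2.82, 2.82]. Speed limits (rad/s): [1.89, 1.89, 2.39, 2.39, 3.01, 3.01, 3.01].

### API

Orientations are given as a unit quaternion [w, x, y, z].
In Python, from plant import r, imaging, job gives the robot as it stands. The module is installed in compiled form; this text tells all that it offers.
- The arm moves only by the tool arm_command, never from a script. Its argument "targets" is a list of rows, each a list of 3 entries, a list of its own where there are three numbers: the shift along the world's x, y, z in cm, then the turn, a rotation vector about the world's x, y, z in rad, then the closure, from 0 (fully open) to 1 (shut). In form: [[[tx, ty, tz], [rx, ry, rz], jaw], ...]. A call has exactly 10 rows; each row shifts and turns the commanded pose from where the row before left it; what a row does not reach is not made up. A row lasts 1/10 s, in which the tool goes at most 50 mm and 8.59 degrees, less where a joint would pass 70% of its speed; a pose out of reach is approached as far as the arm can. A call with a gripper value outside its range is refused whole. The fingers move at their own pace and stop on an object; the grip force is fixed at half the most. Time passes only in rows, so rows that do not move let the fingers close, or fill a call up. It gives the time, the measured TCP pose, the force, the opening and the grip force at its end, in the units of the state.
- r.get_obs(): the state, without advancing time (a new reading comes with each control period).
- imaging.get_image(name): name is "scene" or "top" or "wrist"; returns the picture (384x512x3 uint8, red, green, blue); there is no depth.
- imaging.camera_info(name): a dict with "camera_matrix" (3x3 intrinsics, pixels), "k1" (the pictures are not rectified: a ray, as slopes to the right and down, at radius r is drawn at 1 + k1 r^2 times it, then the intrinsics apply), "view" (4x4, takes a point from world to camera coordinates); the wrist camera has in their place "T_tool_cam" (4x4, takes a point from camera to tool coordinates, whose origin is the TCP and whose axes are the flange's). Camera axes: x right, y down, z forward; pixel columns grow to the right and rows downward; lengths in mm; the calibration is good to about 2 mm. A picture is of the moment at which its call begins: read the wrist's pose just before it. camera_info takes no time and is no camera call.
- job.hand_in(): hands the job in; it is judged then, once.
The state is a dict: "t": time; "joint_pos": joint angles; "qd": joint speeds; "joint_torque": joint torques, N m; "tool_pos": TCP position; "tool_rot": TCP orientation; "ft_force": force on the tool from outside, world axes, zero at the start; "torque": the same for the moment, N m; "opening": finger opening in mm; "gripper_force": force on a finger pad.
Only numpy, scipy, OpenCV 4.12 (cv2) and the standard library are available. Lean on these libraries where they do the work, as an engineer would, in place of code of your own. Each camera call takes 0.05 s, during which the arm holds its last target. There are 200 camera calls.

### The job

The taco grill is lit and hot, so handle only the long spit's wooden handle and keep the gripper off the grill: lift that spit out of the stand, feel lightly with its tip along the black slide in the grill's tray for the pivot hole and let the spit down fully home, upright. Then, by the spit, run the slide all the way towards the burner to its stop and leave the spit standing there free. Go gently with the grill and leave the other things on the table where they are.

Things in the scene. Friction and masses are not known exactly. Their poses are not given: they have to be found in the camera images.
- grill: Small vertical gas grill (trompo grill), fixed. Origin on the table under the middle of its slideway; local +y points along it towards the burner, z up. Steel drip tray 220 mm wide in x, y -185 to +145 mm, walls 36 mm high; burner tower 260 mm wide, y 140 to 265 mm, 320 mm high. The robot must not touch the grill; the spit must not press on it with over 50 N (sum of its contacts).
- burner_stop (a point): Fixed point of the grill (x 0, y +50 mm): where the mouth of the pivot hole is when the slide is at its stop at the burner. Level with the flat top of the black cast-iron slide (52 mm above the table). In the middle of the slide is one plain blind hole, 15.5 mm across, 26 mm deep. The slide moves along the grill's y only, stiffly (about 4.5 N), and stays where it is left.
- far_stop (a point): Fixed point of the grill (x 0, y -50 mm): where the hole's mouth is when the slide is at its other stop. At the start the hole is anywhere 0 to 60 mm from here towards burner_stop; nothing tells where. The slide is 110 mm wide and shows only in a window from y -75 to +75 mm; steel covers (tops 57 mm above the table) hide its ends, so it can be moved only by the spit.
- spit_grip (a point): Centre of the wooden handle of the long steel spit, 205 mm above its tip; z is the spit's axis, pointing up. The handle is a cylinder 26 mm across and 50 mm long at the top end (180 to 230 mm above the tip). Below it a 12 mm rod, a disc 90 mm across (50 to 54 mm above the tip), and under the disc a 14 mm pin that narrows over its last 6 mm to a 6 mm flat nose. Weighs about 0.5 kg.
- spit_tip (a point): Tip (lowest point) of the same spit, on its axis; z points up along the spit.
- spit_stand: Fixed steel stand, 240 x 85 x 8 mm base; origin under its middle; two sleeves 44 mm across, 60 mm high, at x = -70 and x = +70 mm in its frame. The spits stand in the sleeves with their discs resting on the rims and tips 10 mm above the table; either may be in either sleeve.
- spare_spit: Short spare spit with a black handle (26 mm), 150 mm long, disc 64 mm across, in the other sleeve; origin at its tip. Leave it.
- lime_bowl: White bowl with blue rim holding limes, 136 mm across, 57 mm high; origin under its middle. Leave it.
- squeeze: Red squeeze bottle with white nozzle, 60 mm across, 185 mm high; origin under its middle. Leave it.
- salt: Salt shaker, 48 mm across, 90 mm high; origin under its middle. Leave it.
- spatula: Spatula lying flat on the table. Leave it.

How it is judged (in metres and radians):
On the way, in this order (a step that is already met when the one before it is completed fails the run):
1. the spit is lifted out of the stand (z of spit_tip in the frame of spit_stand above 0.062 m), for 0.1 s.
2. the spit's tip has dropped home into the blind hole, the spit upright (z of spit_tip in the frame of grill below 0.031 m and x of spit_tip in the frame of grill between -0.01 and 0.01 m and y of spit_tip in the frame of grill between -0.06 and 0.06 m and angle between spit_tip's own z axis and vertical below 0.15 rad), for 0.2 s.
At the end, for the whole second after the job is handed in: The long spit stands free and at rest in the blind hole of the slide: its tip at least 21 mm below the slide's top (hole 26 mm deep), leaning less than about 7 degrees, and the slide is up at its burner-end stop (tip within 6 mm of y = +50 mm in the grill's frame) (z of spit_tip in the frame of grill below 0.031 m and x of spit_tip in the frame of grill between -0.01 and 0.01 m and y of spit_tip in the frame of grill between 0.044 and 0.06 m and angle between spit_tip's own z axis and vertical below 0.12 rad and linear speed of spit below 0.02 m/s); the robot touches nothing.
It fails at once if the spit pressed on the grill with more than 50 N (contact force between spit and grill above 50 N).
It fails at once if the robot touched the hot grill (contact force between any of the arm, the fingers and grill above 1 N).
It fails at once if the spit was dropped or tipped over (angle between spit_tip's own z axis and vertical above 0.5 rad).
It fails at once if another thing on the table was moved by more than 30 mm (distance of any of spare_spit, lime_bowl, squeeze, salt, spatula from where it was at the start of the episode above 0.03 m).
It also fails if it takes over 67 s, if anything falls off the work surface, if the arm or the gripper's body presses on something with over 40 N, if the wrist force passes 120 N, or if a joint passes its speed limit or range.

## Working session

There is one attempt and no reset: what is moved stays moved. The work goes in short steps, Python scripts to look and compute and a tool call to move; the robot and the scene stay as the last step left them, time stands still between calls to the robot, and variables do not carry over. Pictures are saved under pics/ and viewed, at most 10 in all, crops included, and the job is handed in when it is done.

Besides the shell and the picture viewer there is one more tool, called after "Emit:" as name(argument=value, ...), one argument or row to a line, values as JSON. arm_command: Moves the arm, as the interface text tells. Its arguments: {"type":"object","properties":{"targets":{"type":"array"}},"required":["targets"]}

```bash
mkdir -p pics; cat > h.py <<'E'
import numpy as np,cv2
from plant import r,imaging,job
def info(n):
    c=imaging.camera_info(n);K=np.array(c["camera_matrix"]);return c,K,c["k1"]
def ray(n,uv,T=None):
    c,K,k1=info(n)
    d=np.array([k1,0,0,0,0],float)
    p=cv2.undistortPoints(np.array([[uv]],float),K,d)[0,0]
    if T is None: M=np.linalg.inv(np.array(c["view"]))
    else: M=T@np.array(c["T_tool_cam"])
    return M[:3,3],M[:3,:3]@np.array([p[0],p[1],1])
def onz(n,uv,z,T=None):
    o,d=ray(n,uv,T);return o+d*(z-o[2])/d[2]
def proj(n,P):
    c,K,k1=info(n);V=np.array(c["view"])
    return cv2.projectPoints(np.array(P,float).reshape(-1,1,3),cv2.Rodrigues(V[:3,:3])[0],V[:3,3],K,np.array([k1,0,0,0,0],float))[0][:,0]
E
python3 - <<'E'
from h import *
for n in("scene","top"):
    cv2.imwrite(f"pics/{n}0.png",cv2.cvtColor(imaging.get_image(n),cv2.COLOR_RGB2BGR))
    print(np.linalg.inv(np.array(info(n)[0]["view"])).round(2), info(n)[1],info(n)[2])
o=r.get_obs();print({k:np.round(v,3) for k,v in o.items()})
E
```

```text
[[ 8.10000e-01  5.10000e-01 -3.00000e-01  9.19870e+02]
 [ 5.90000e-01 -7.00000e-01  4.10000e-01 -5.74470e+02]
 [ 0.00000e+00 -5.10000e-01 -8.60000e-01  1.15271e+03]
 [ 0.00000e+00  0.00000e+00  0.00000e+00  1.00000e+00]] [[436.52980812   0.         255.32909035]
 [  0.         436.52980812 189.02332104]
 [  0.           0.           1.        ]] 0.012234165704536039
[[ 1.00000e-02 -1.00000e+00  6.00000e-02  4.73350e+02]
 [-1.00000e+00 -1.00000e-02 -1.00000e-02 -9.18000e+01]
 [ 1.00000e-02 -6.00000e-02 -1.00000e+00  1.13219e+03]
 [ 0.00000e+00  0.00000e+00  0.00000e+00  1.00000e+00]] [[432.96323665   0.         252.60893274]
 [  0.         432.96323665 189.20825061]
 [  0.           0.           1.        ]] -0.12661032284159304
{'t': np.float64(0.1), 'joint_pos': array([ 1.093,  0.418, -0.01 ,  1.614,  0.005,  1.111, -0.053]), 'qd': array([ 0.001, -0.001, -0.001, -0.002,  0.   ,  0.002, -0.001]), 'joint_torque': array([ 2.0000e-03, -8.6582e+01,  6.8100e-01, -4.3564e+01,  1.9000e-02,
        5.0000e-03, -0.0000e+00]), 'tool_pos': array([ 264.245, -566.064,  241.701]), 'tool_rot': array([-0.001,  0.976,  0.217, -0.   ]), 'ft_force': array([-0.624, -0.224, -0.697]), 'torque': array([0.005, 0.014, 0.076]), 'gripper_force': np.float64(0.0), 'opening': np.float64(85.334)}
```

View pics/scene0.png

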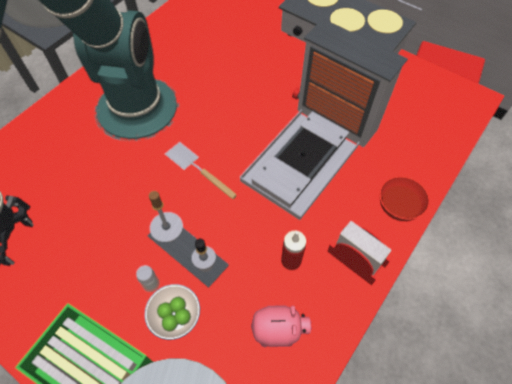

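View pics/top0.png

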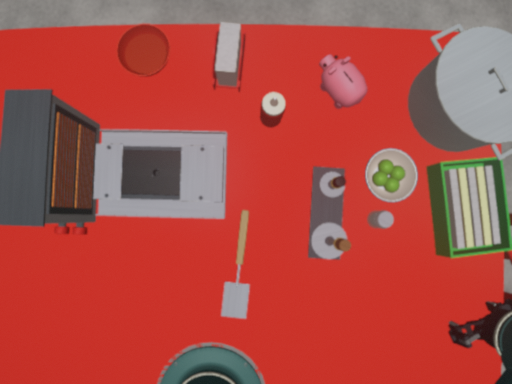

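The scene view shows the long spit (brown handle) at (156,203) with its disc at (166,227), and the grill window near (305,152). The top view shows the disc at (329,240), the handle at about (343,245), the black window at about (151,172), and a dark spot at (155,172).

```bash
python3 - <<'E'
from h import *
t=cv2.imread("pics/top0.png");s=cv2.imread("pics/scene0.png")
R=lambda im,x,y,w,h,k:cv2.resize(im[y:y+h,x:x+w],(w*k,h*k),interpolation=cv2.INTER_CUBIC)
a=np.hstack([R(t,90,125,75*2,50*2,3)[:300,:440],R(s,240,105,120,100,3)])
b=np.hstack([R(t,300,160,110,100,3),R(s,130,180,110,100,3)])
W=max(a.shape[1],b.shape[1]);p=lambda m:cv2.copyMakeBorder(m,0,0,0,W-m.shape[1],cv2.BORDER_CONSTANT)
c=np.vstack([p(a),p(b)]);print(c.shape);cv2.imwrite("pics/crop.png",c)
for n,im,roi in(("top",t,(105,135,95,75)),("scene",s,(262,115,90,75))):
    x,y,w,h=roi;g=im[y:y+h,x:x+w].max(2)
    m=(g<70).astype(np.uint8)
    cs=cv2.findContours(m,cv2.RETR_EXTERNAL,cv2.CHAIN_APPROX_NONE)[0]
    for k in cs:
        if cv2.contourArea(k)<150:continue
        k=k+np.array([x,y])
        P=np.array([onz(n,q[0],52)[:2] for q in k],np.float32)
        M=cv2.moments(P.reshape(-1,1,2))
        print(n,cv2.boundingRect(k),cv2.minAreaRect(P),M['m10']/M['m00'],M['m01']/M['m00'])
E
```

```text
(600, 800, 3)
top (122, 153, 28, 42) ((579.2570190429688, 190.1439971923828), (104.0497817993164, 69.28594970703125), 0.41512471437454224) 565.6993976492489 200.90244676313768
scene (278, 129, 55, 47) ((583.4322509765625, 152.27352905273438), (141.45742797851562, 111.54026794433594), 88.97802734375) 583.4668870717703 152.0181005552728
```

View pics/crop.png

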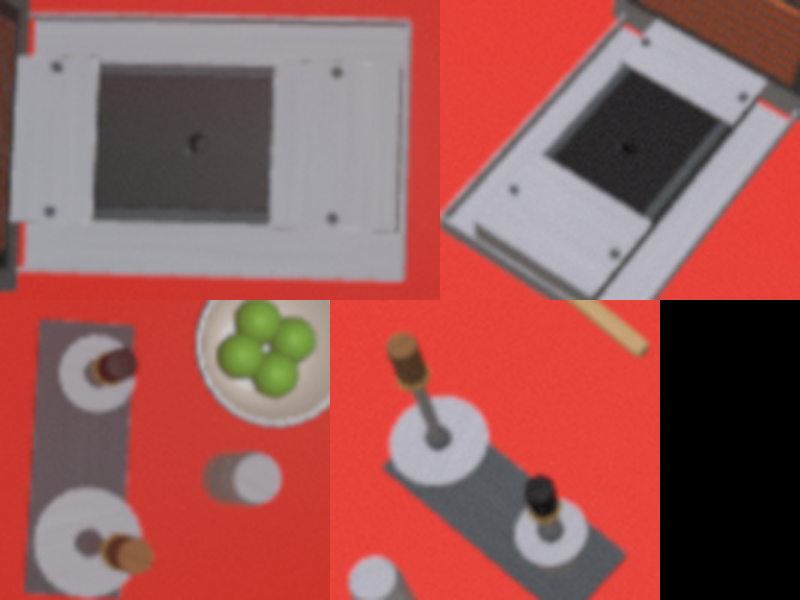

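The crop shows the window corners, a round dark hole near the middle of the slide, and both spits with their discs.

```bash
python3 - <<'E'
from h import *
T=lambda x,y:(x/3+90-1/3,y/3+125-1/3); S=lambda x,y:((x-440)/3+240-1/3,y/3+105-1/3)
for n,c,f in(("top",[(100,65),(273,68),(269,222),(94,218)],T),("scene",[(625,65),(546,155),(648,218),(735,122)],S)):
    P=np.array([onz(n,f(*q),57)[:2] for q in c]);
    print(n,P.round(1).tolist(),P.mean(0).round(1))
    far=(P[1]+P[2])/2;bur=((P[0]+P[3])/2); d=bur-far;print("len",np.hypot(*d),"yaw of +y",np.degrees(np.arctan2(d[1],d[0])))
print("hole",onz("top",T(195,142),52),onz("scene",S(628,148),52))
print("tray",[onz("top",T(*q),36)[:2].round(1) for q in((410,20),(404,280),(22,270))])
def tri(a,b):
    o1,d1=ray("top",a);o2,d2=ray("scene",b);s=np.linalg.lstsq(np.c_[d1,-d2],o2-o1,rcond=None)[0]
    p,q=o1+s[0]*d1,o2+s[1]*d2;return (p+q)/2,np.linalg.norm(p-q)
print("handle top",tri((345,244),(154,193.7)))
print("handle@240",onz("top",(345,244),240),onz("scene",(154,193.7),240))
print("disc@64",onz("top",(329.3,240.7),64),onz("scene",(166,226.3),64))
print("spare disc",onz("top",(332,184),64))
print("tool_cam",np.array(info("wrist")[0]["T_tool_cam"]).round(3),info("wrist")[1])
E
```

```text
top [[647.3, 223.4], [645.1, 76.4], [516.1, 77.5], [518.4, 225.0]] [581.7 150.6]
len 147.25137479358028 yaw of +y 89.12781879824941
scene [[523.4, 222.6], [521.8, 77.9], [646.2, 75.3], [655.8, 227.0]] [586.8 150.7]
len 148.30804410463935 yaw of +y 87.85531985582186
hole [583.00505552 141.87617615  52.        ] [582.87611682 137.5841526   52.        ]
tray [array([690.5, -36.8]), array([468.9, -34. ]), array([474.3, 293.1])]
handle top (array([ 417.17152052, -293.87256084,  243.15443849]), np.float64(0.19563135481843733))
handle@240 [ 417.04443622 -294.52021478  240.        ] [ 415.34643019 -292.95843482  240.        ]
disc@64 [ 414.13541177 -295.15010658   64.        ] [ 415.52072666 -295.70060001   64.        ]
spare disc [ 554.80479904 -302.34940465   64.        ]
tool_cam [[ 1.0000e-03 -9.6600e-01 -2.5700e-01  6.6098e+01]
 [ 1.0000e+00  1.0000e-03  0.0000e+00  4.2000e-01]
 [ 0.0000e+00 -2.5700e-01  9.6600e-01 -1.3118e+02]
 [ 0.0000e+00  0.0000e+00  0.0000e+00  1.0000e+00]] [[299.28988704   0.         254.76031161]
 [  0.         299.28988704 194.53312037]
 [  0.           0.           1.        ]]
```

Emit:
arm_command(
  targets=[
    [[1.5,2.7,1.0],[0,0,-0.0437],0],
    [[1.5,2.7,1.0],[0,0,-0.0437],0],
    [[1.5,2.7,1.0],[0,0,-0.0437],0],
    [[1.5,2.7,1.0],[0,0,-0.0437],0],
    [[1.5,2.7,1.0],[0,0,-0.0437],0],
    [[1.5,2.7,0.5],[0,0,-0.0437],0],
    [[1.5,2.7,0],[0,0,-0.0437],0],
    [[1.5,2.7,0],[0,0,-0.0437],0],
    [[1.5,2.7,0],[0,0,-0.0437],0],
    [[1.5,2.7,0],[0,0,-0.0437],0],
  ],
)

```text
t: 1.1
tool_pos: [414.7, -295.0, 297.1]
tool_rot: [-0.0, 1.0, -0.001, -0.0]
ft_force: [0.9, 0.4, 0.3]
opening: 85.8
gripper_force: 0.0
```

```bash
cat >> h.py <<'E'
from scipy.spatial.transform import Rotation as Ro
def toolT():
    o=r.get_obs();q=o["tool_rot"];T=np.eye(4);T[:3,:3]=Ro.from_quat([q[1],q[2],q[3],q[0]]).as_matrix();T[:3,3]=o["tool_pos"];return T,o
E
python3 - <<'E'
from h import *
T,o=toolT();print(o["t"],T.round(3),o["joint_pos"].round(2))
im=imaging.get_image("wrist");cv2.imwrite("pics/w1.png",cv2.cvtColor(im,cv2.COLOR_RGB2BGR));np.save("T1.npy",T)
E
```

```text
1.1 [[ 1.00000e+00 -2.00000e-03 -0.00000e+00  4.14729e+02]
 [-2.00000e-03 -1.00000e+00  0.00000e+00 -2.95047e+02]
 [-0.00000e+00 -0.00000e+00 -1.00000e+00  2.97110e+02]
 [ 0.00000e+00  0.00000e+00  0.00000e+00  1.00000e+00]] [ 0.67  0.16 -0.12  1.83  0.02  1.15 -1.04]
```

View pics/w1.png

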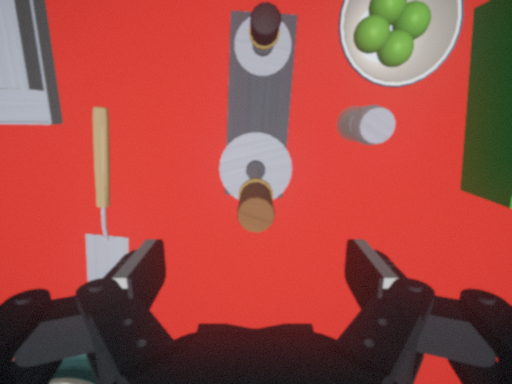

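The handle top is at (256,215) and the disc centre at (255.5,167), directly between the jaws.

```bash
python3 - <<'E'
from h import *
T=np.load("T1.npy")
print(onz("wrist",(256,214),240,T),onz("wrist",(255.5,167.5),64,T))
E
```

```text
[ 417.39420221 -295.79266486  240.        ] [ 418.21794611 -295.78498204   64.        ]
```

Emit:
arm_command(
  targets=[
    [[0,0,-1.0],[0,0,0],0],
    [[0,0,-1.5],[0,0,0],0],
    [[0,0,-1.5],[0,0,0],0],
    [[0,0,-1.5],[0,0,0],0],
    [[0,0,-1.5],[0,0,0],0],
    [[0,0,-1.0],[0,0,0],0],
    [[0,0,-1.0],[0,0,0],0],
    [[0,0,0],[0,0,0],0],
    [[0,0,0],[0,0,0],1],
    [[0,0,0],[0,0,0],1],
  ],
)

```text
t: 2.15
tool_pos: [414.6, -296.5, 207.8]
tool_rot: [0.0, 1.0, -0.0, 0.0]
ft_force: [-0.7, -0.8, -0.1]
opening: 59.2
gripper_force: 0.0
```

Emit:
arm_command(
  targets=[
    [[0.2,0.05,0],[0,0,0],1],
    [[0,0,0],[0,0,0],1],
    [[0,0,0],[0,0,0],1],
    [[0,0,0],[0,0,0],1],
    [[0,0,0],[0,0,0],1],
    [[0,0,0],[0,0,0],1],
    [[0,0,0],[0,0,0],1],
    [[0,0,0],[0,0,0],1],
    [[0,0,0],[0,0,0],1],
    [[0,0,0],[0,0,0],1],
  ],
)

```text
t: 3.15
tool_pos: [416.8, -295.8, 207.8]
tool_rot: [0.0, 1.0, -0.0, 0.0]
ft_force: [0.1, 0.9, 5.2]
opening: 25.0
gripper_force: 58.7
```

Emit:
arm_command(
  targets=[
    [[0,0,0.6],[0,0,0],1],
    [[0,0,1.2],[0,0,0],1],
    [[0,0,1.8],[0,0,0],1],
    [[0,0,1.8],[0,0,0],1],
    [[0,0,1.8],[0,0,0],1],
    [[0,0,1.2],[0,0,0],1],
    [[0,0.5,0.6],[0,0,0],1],
    [[0,1.0,0],[0,0,0],1],
    [[0,1.5,0],[0,0,0],1],
    [[0.6,2.0,0],[0,0,0],1],
  ],
)

```text
t: 4.15
tool_pos: [421.6, -244.5, 296.4]
tool_rot: [-0.0, 1.0, -0.001, -0.001]
ft_force: [0.2, 0.2, -4.9]
opening: 24.8
gripper_force: 59.4
```

Emit:
arm_command(
  targets=[
    [[1.2,3.0,0],[0,0,0],1],
    [[1.2,3.0,0],[0,0,0],1],
    [[1.2,3.0,0],[0,0,0],1],
    [[1.2,3.0,0],[0,0,0],1],
    [[1.2,3.0,0],[0,0,0],1],
    [[1.2,3.0,0],[0,0,0],1],
    [[1.2,3.0,0],[0,0,0],1],
    [[1.2,3.0,0],[0,0,0],1],
    [[1.2,2.5,0],[0,0,0],1],
    [[1.2,1.5,0],[0,0,0],1],
  ],
)

```text
t: 5.15
tool_pos: [541.7, 37.8, 296.5]
tool_rot: [-0.0, 1.0, 0.001, -0.001]
ft_force: [0.2, 0.1, -5.7]
opening: 24.7
gripper_force: 59.5
```

Emit:
arm_command(
  targets=[
    [[1.2,2.5,0],[0,0,0],1],
    [[1.0,2.5,0],[0,0,0],1],
    [[0.8,2.0,0],[0,0,0],1],
    [[0,1.6,0],[0,0,0],1],
    [[0,1.0,0],[0,0,0],1],
    [[0,0.5,0],[0,0,0],1],
    [[0,0,0],[0,0,0],1],
    [[0,0,0],[0,0,0],1],
    [[0,0,0],[0,0,0],1],
    [[0,0,0],[0,0,0],1],
  ],
)

```text
t: 6.15
tool_pos: [572.4, 134.6, 297.3]
tool_rot: [0.0, 1.0, -0.001, 0.0]
ft_force: [0.4, 1.2, -5.1]
opening: 24.9
gripper_force: 59.6
```

```bash
python3 - <<'E'
from h import *
T,o=toolT();print(T.round(3).tolist(),o["joint_pos"].round(2),o["ft_force"],o["opening"])
ims=[]
for n in("wrist","scene","top"):
    im=cv2.cvtColor(imaging.get_image(n),cv2.COLOR_RGB2BGR);cv2.imwrite(f"pics/{n}2.png",im);ims.append(im)
R=lambda im,x,y,w,h,k:cv2.resize(im[y:y+h,x:x+w],(w*k,h*k),interpolation=cv2.INTER_CUBIC)
cv2.imwrite("pics/c2.png",np.hstack([R(ims[0],155,60,200,300,2),R(ims[1],240,60,130,150,3)[:,:390].copy() if 0 else cv2.copyMakeBorder(R(ims[1],240,60,130,150,3),0,150,0,0,cv2.BORDER_CONSTANT)]))
E
```

```text
[[1.0, -0.001, 0.0, 572.426], [-0.001, -1.0, -0.0, 134.595], [0.0, 0.0, -1.0, 297.28], [0.0, 0.0, 0.0, 1.0]] [ 0.06  0.33 -0.43  1.63  0.15  1.21 -1.98] [ 0.39729667  1.22890669 -5.08778738] 24.879416544490603
```

View pics/c2.png

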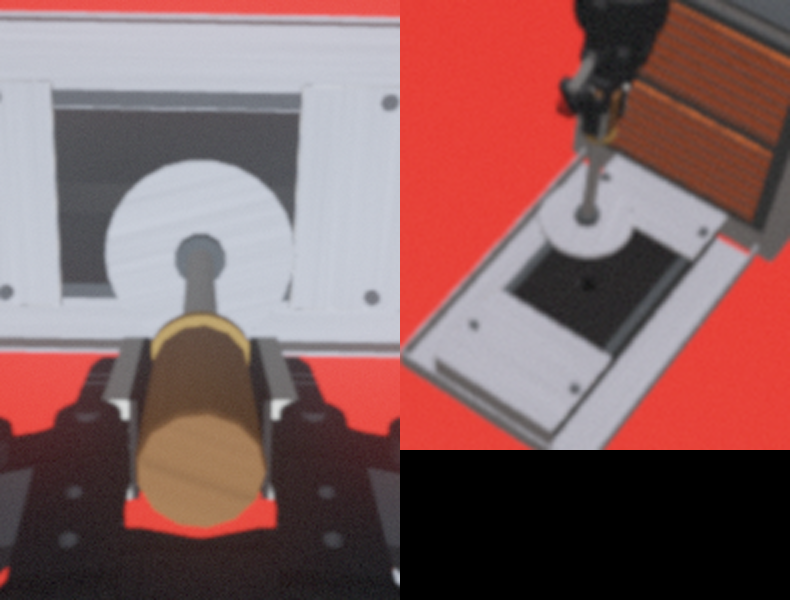

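The wrist view shows the spit upright between the pads, the rod base at crop (200,257), the disc spanning 105–293, the window edges and both tray side walls. The scene view confirms that the hole is still open and clear at crop (588,285).

```bash
python3 - <<'E'
from h import *
T,o=toolT();W=lambda x,y:(x/2+155-.25,y/2+60-.25)
print("rodbase",onz("wrist",W(200,256),153.5,T),"disc L/R",[onz("wrist",W(x,252),153.5,T).round(1) for x in(105,294)],"disc front",onz("wrist",W(199,160),153.5,T))
a=[onz("wrist",W(200,y),36,T)[0] for y in(16,348)];print("tray x",a,np.mean(a))
print("window y",[onz("wrist",W(*q),57,T).round(1) for q in((52,85),(302,85),(62,305),(292,305))])
S=lambda x,y:((x-400)/3+240-1/3,y/3+60-1/3)
print("hole",onz("scene",S(588,285),52),"rodbase scene",onz("scene",S(588,214),153.5))
E
```

```text
rodbase [571.99593596 135.02857911 153.5       ] disc L/R [array([573.9, 179.8, 153.5]), array([574. ,  90.7, 153.5])] disc front [616.75792109 135.49089093 153.5       ]
tray x [np.float64(694.0955099904171), np.float64(476.9993819575011)] 585.5474459739592
window y [array([653. , 222.9,  57. ]), array([653. ,  74.5,  57. ]), array([515.7, 225.1,  57. ]), array([515.8,  75. ,  57. ])]
hole [584.23441431 135.48900581  52.        ] rodbase scene [569.94149652 139.79966123 153.5       ]
```

Emit:
arm_command(
  targets=[
    [[0.3,0,-0.4],[0,0,0],1],
    [[0.3,0,-0.6],[0,0,0],1],
    [[0.3,0,-0.6],[0,0,0],1],
    [[0.25,0,-0.6],[0,0,0],1],
    [[0,-0.1,-0.6],[0,0,0],1],
    [[0,0,-0.6],[0,0,0],1],
    [[0,0,-0.4],[0,0,0],1],
    [[0,0,-0.3],[0,0,0],1],
    [[0,0,0],[0,0,0],1],
    [[0,0,0],[0,0,0],1],
  ],
)

```text
t: 7.3
tool_pos: [584.0, 134.3, 256.5]
tool_rot: [-0.0, 1.0, -0.0, 0.0]
ft_force: [-0.6, -0.1, -4.8]
opening: 24.6
gripper_force: 59.7
```

Emit:
arm_command(
  targets=[
    [[0,0,-0.05],[0,0,0],1],
    [[0,0,-0.05],[0,0,0],1],
    [[0,0,-0.05],[0,0,0],1],
    [[0,0,-0.05],[0,0,0],1],
    [[0,0,0],[0,0,0],1],
    [[0,0,-0.03],[0,0,0],1],
    [[0,0,-0.03],[0,0,0],1],
    [[0,0,-0.03],[0,0,0],1],
    [[0,0,0],[0,0,0],1],
    [[0,0,0],[0,0,0],1],
  ],
)

```text
t: 8.3
tool_pos: [583.9, 134.2, 253.4]
tool_rot: [-0.0, 1.0, -0.0, -0.0]
ft_force: [-1.3, -0.2, -4.2]
opening: 24.7
gripper_force: 59.7
```

Emit:
arm_command(
  targets=[
    [[0,0,-0.05],[0,0,0],1],
    [[0,0,-0.05],[0,0,0],1],
    [[0,0,-0.05],[0,0,0],1],
    [[0,0,-0.03],[0,0,0],1],
    [[0,0,-0.03],[0,0,0],1],
    [[0,0,-0.03],[0,0,0],1],
    [[0,0,-0.03],[0,0,0],1],
    [[0,0,-0.03],[0,0,0],1],
    [[0,0,0],[0,0,0],1],
    [[0,0,0],[0,0,0],1],
  ],
)

```text
t: 9.3
tool_pos: [583.9, 134.2, 250.4]
tool_rot: [-0.0, 1.0, -0.0, -0.0]
ft_force: [-1.0, 0.2, -5.5]
opening: 24.7
gripper_force: 59.7
```

Emit:
arm_command(
  targets=[
    [[0,0,-0.03],[0,0,0],1],
    [[0,0,-0.03],[0,0,0],1],
    [[0,0,-0.03],[0,0,0],1],
    [[0,0,-0.03],[0,0,0],1],
    [[0,0,-0.03],[0,0,0],1],
    [[0,0,-0.03],[0,0,0],1],
    [[0,0,-0.03],[0,0,0],1],
    [[0,0,-0.03],[0,0,0],1],
    [[0,0,0],[0,0,0],1],
    [[0,0,0],[0,0,0],1],
  ],
)

```text
t: 10.3
tool_pos: [583.9, 134.2, 248.0]
tool_rot: [-0.0, 1.0, -0.0, -0.0]
ft_force: [-0.3, -0.6, -4.7]
opening: 24.5
gripper_force: 59.7
```

Emit:
arm_command(
  targets=[
    [[0,0,-0.03],[0,0,0],1],
    [[0,0,-0.03],[0,0,0],1],
    [[0,0,-0.03],[0,0,0],1],
    [[0,0,-0.03],[0,0,0],1],
    [[0,0,-0.03],[0,0,0],1],
    [[0,0,-0.03],[0,0,0],1],
    [[0,0,-0.03],[0,0,0],1],
    [[0,0,-0.03],[0,0,0],1],
    [[0,0,0],[0,0,0],1],
    [[0,0,0],[0,0,0],1],
  ],
)

```text
t: 11.3
tool_pos: [584.0, 134.3, 245.7]
tool_rot: [-0.0, 1.0, -0.0, 0.0]
ft_force: [-0.6, 1.8, -3.9]
opening: 24.7
gripper_force: 59.9
```

Emit:
arm_command(
  targets=[
    [[0,0.03,-0.03],[0,0,0],1],
    [[0,0.03,-0.03],[0,0,0],1],
    [[0,0.03,-0.03],[0,0,0],1],
    [[0,0.03,-0.03],[0,0,0],1],
    [[0,0,-0.03],[0,0,0],1],
    [[0,0,-0.03],[0,0,0],1],
    [[0,0,-0.03],[0,0,0],1],
    [[0,0,-0.03],[0,0,0],1],
    [[0,0,0],[0,0,0],1],
    [[0,0,0],[0,0,0],1],
  ],
)

```text
t: 12.3
tool_pos: [583.8, 135.5, 243.1]
tool_rot: [-0.0, 1.0, -0.0, -0.0]
ft_force: [1.5, 3.2, -5.2]
opening: 24.8
gripper_force: 59.8
```

Emit:
arm_command(
  targets=[
    [[0,0.04,0],[0,0,0],1],
    [[0,0.04,0],[0,0,0],1],
    [[0,0.04,0],[0,0,0],1],
    [[0.03,0.03,0],[0,0,0],1],
    [[0,0,-0.03],[0,0,0],1],
    [[0,0,-0.03],[0,0,0],1],
    [[0,0,-0.03],[0,0,0],1],
    [[0,0,-0.03],[0,0,0],1],
    [[0,0,0],[0,0,0],1],
    [[0,0,0],[0,0,0],1],
  ],
)

```text
t: 13.3
tool_pos: [584.2, 136.9, 242.0]
tool_rot: [-0.0, 1.0, -0.0, -0.0]
ft_force: [0.8, 0.4, -5.3]
opening: 24.7
gripper_force: 59.6
```

Emit:
arm_command(
  targets=[
    [[0,0,-0.06],[0,0,0],1],
    [[0,0,-0.06],[0,0,0],1],
    [[0,0,-0.06],[0,0,0],1],
    [[0,0,-0.06],[0,0,0],1],
    [[0,0,-0.06],[0,0,0],1],
    [[0,0,-0.06],[0,0,0],1],
    [[0,0,-0.06],[0,0,0],1],
    [[0,0,-0.06],[0,0,0],1],
    [[0,0,0],[0,0,0],1],
    [[0,0,0],[0,0,0],1],
  ],
)

```text
t: 14.3
tool_pos: [584.2, 136.9, 237.2]
tool_rot: [-0.0, 1.0, -0.0, -0.0]
ft_force: [-0.2, -0.2, -5.9]
opening: 24.3
gripper_force: 59.6
```

Emit:
arm_command(
  targets=[
    [[0,0,-0.12],[0,0,0],1],
    [[0,0,-0.12],[0,0,0],1],
    [[0,0,-0.12],[0,0,0],1],
    [[0,0,-0.12],[0,0,0],1],
    [[0,0,-0.12],[0,0,0],1],
    [[0,0,-0.12],[0,0,0],1],
    [[0,0,-0.12],[0,0,0],1],
    [[0,0,-0.1],[0,0,0],1],
    [[0,0,0],[0,0,0],1],
    [[0,0,0],[0,0,0],1],
  ],
)

```text
t: 15.3
tool_pos: [584.2, 136.9, 227.8]
tool_rot: [-0.0, 1.0, -0.0, -0.0]
ft_force: [-1.0, 0.5, -5.0]
opening: 24.8
gripper_force: 59.6
```

Emit:
arm_command(
  targets=[
    [[0,0,-0.04],[0,0,0],1],
    [[0,0,-0.04],[0,0,0],1],
    [[0,0,-0.04],[0,0,0],1],
    [[0,0,-0.03],[0,0,0],1],
    [[0,0,-0.03],[0,0,0],1],
    [[0,0,0],[0,0,0],1],
    [[0,0,0],[0,0,0],1],
    [[0,0,0],[0,0,0],1],
    [[0,0,0],[0,0,0],1],
    [[0,0,0],[0,0,0],1],
  ],
)

```text
t: 16.3
tool_pos: [584.2, 136.9, 226.0]
tool_rot: [-0.0, 1.0, -0.0, -0.0]
ft_force: [0.4, -0.4, -4.1]
opening: 24.7
gripper_force: 59.6
```

Tip at about 28. A little further down until the force shows the bottom.

Emit:
arm_command(
  targets=[
    [[0,0,-0.03],[0,0,0],1],
    [[0,0,-0.03],[0,0,0],1],
    [[0,0,-0.03],[0,0,0],1],
    [[0,0,-0.03],[0,0,0],1],
    [[0,0,-0.03],[0,0,0],1],
    [[0,0,0],[0,0,0],1],
    [[0,0,0],[0,0,0],1],
    [[0,0,0],[0,0,0],1],
    [[0,0,0],[0,0,0],1],
    [[0,0,0],[0,0,0],1],
  ],
)

```text
t: 17.3
tool_pos: [584.2, 136.9, 224.5]
tool_rot: [-0.0, 1.0, -0.0, -0.0]
ft_force: [-0.2, 0.4, -4.7]
opening: 24.8
gripper_force: 59.6
```

Emit:
arm_command(
  targets=[
    [[0,0,-0.03],[0,0,0],1],
    [[0,0,-0.03],[0,0,0],1],
    [[0,0,-0.03],[0,0,0],1],
    [[0,0,0],[0,0,0],1],
    [[0,0,0],[0,0,0],1],
    [[0,0,0],[0,0,0],1],
    [[0,0,0],[0,0,0],1],
    [[0,0,0],[0,0,0],1],
    [[0,0,0],[0,0,0],1],
    [[0,0,0],[0,0,0],1],
  ],
)

```text
t: 18.3
tool_pos: [584.3, 136.9, 223.7]
tool_rot: [-0.0, 1.0, -0.0, 0.0]
ft_force: [0.6, -0.9, 0.7]
opening: 25.1
gripper_force: 60.1
```

Emit:
arm_command(
  targets=[
    [[0,0.1,0],[0,0,0],1],
    [[0,0.2,0],[0,0,0],1],
    [[0,0.3,0],[0,0,0],1],
    [[0.01,0.3,0],[0,0,0],1],
    [[0,0.3,0],[0,0,0],1],
    [[0.01,0.3,0],[0,0,0],1],
    [[0,0.3,0],[0,0,0],1],
    [[0.01,0.3,0],[0,0,0],1],
    [[0,0.3,0],[0,0,0],1],
    [[0,0.3,0],[0,0,0],1],
  ],
)

```text
t: 19.3
tool_pos: [584.5, 164.2, 223.6]
tool_rot: [-0.0, 1.0, -0.0, 0.0]
ft_force: [-0.1, -3.8, 4.9]
opening: 25.1
gripper_force: 61.0
```

Emit:
arm_command(
  targets=[
    [[0.01,0.3,0],[0,0,0],1],
    [[0,0.3,0],[0,0,0],1],
    [[0.01,0.3,0],[0,0,0],1],
    [[0,0.3,0],[0,0,0],1],
    [[0.01,0.3,0],[0,0,0],1],
    [[0,0.3,0],[0,0,0],1],
    [[0.01,0.3,0],[0,0,0],1],
    [[0,0.3,0],[0,0,0],1],
    [[0,0.2,0],[0,0,0],1],
    [[0,0.1,0],[0,0,0],1],
  ],
)

```text
t: 20.3
tool_pos: [584.9, 191.3, 223.6]
tool_rot: [-0.0, 1.0, 0.0, 0.0]
ft_force: [-0.7, -4.1, 5.0]
opening: 24.5
gripper_force: 61.1
```

Emit:
arm_command(
  targets=[
    [[0,0.1,0],[0,0,0],1],
    [[0.01,0.1,0],[0,0,0],1],
    [[0,0.1,0],[0,0,0],1],
    [[0,0.1,0],[0,0,0],1],
    [[0,0.05,0],[0,0,0],1],
    [[0,0.05,0],[0,0,0],1],
    [[0,0.05,0],[0,0,0],1],
    [[0,0.05,0],[0,0,0],1],
    [[0,0,0],[0,0,0],1],
    [[0,0,0],[0,0,0],1],
  ],
)

```text
t: 21.3
tool_pos: [585.0, 197.0, 223.6]
tool_rot: [-0.0, 1.0, -0.0, 0.0]
ft_force: [0.3, -3.9, 4.4]
opening: 24.8
gripper_force: 61.0
```

Emit:
arm_command(
  targets=[
    [[0,0.05,0],[0,0,0],1],
    [[0,0.05,0],[0,0,0],1],
    [[0,0.05,0],[0,0,0],1],
    [[0,0.05,0],[0,0,0],1],
    [[0,0.05,0],[0,0,0],1],
    [[0,0,0],[0,0,0],1],
    [[0,0,0],[0,0,0],1],
    [[0,0,0],[0,0,0],1],
    [[0,0,0],[0,0,0],1],
    [[0,0,0],[0,0,0],1],
  ],
)

```text
t: 22.3
tool_pos: [585.0, 199.5, 223.6]
tool_rot: [-0.0, 1.0, -0.0, 0.0]
ft_force: [0.5, -4.2, 5.3]
opening: 24.5
gripper_force: 61.0
```

Emit:
arm_command(
  targets=[
    [[0,0.04,0],[0,0,0],1],
    [[0,0.04,0],[0,0,0],1],
    [[0,0.04,0],[0,0,0],1],
    [[0,0.04,0],[0,0,0],1],
    [[0,0.04,0],[0,0,0],1],
    [[0,0,0],[0,0,0],1],
    [[0,0,0],[0,0,0],1],
    [[0,0,0],[0,0,0],1],
    [[0,0,0],[0,0,0],1],
    [[0,0,0],[0,0,0],1],
  ],
)

```text
t: 23.3
tool_pos: [585.0, 201.4, 223.6]
tool_rot: [-0.0, 1.0, -0.0, 0.0]
ft_force: [0.0, -4.5, 5.7]
opening: 24.8
gripper_force: 61.0
```

Emit:
arm_command(
  targets=[
    [[0,0.04,0],[0,0,0],1],
    [[0,0.04,0],[0,0,0],1],
    [[0,0.04,0],[0,0,0],1],
    [[0,0.04,0],[0,0,0],1],
    [[0,0.04,0],[0,0,0],1],
    [[0,0,0],[0,0,0],1],
    [[0,0,0],[0,0,0],1],
    [[0,0,0],[0,0,0],1],
    [[0,0,0],[0,0,0],1],
    [[0,0,0],[0,0,0],1],
  ],
)

```text
t: 24.3
tool_pos: [585.1, 202.8, 223.6]
tool_rot: [0.0, 1.0, -0.0, -0.0]
ft_force: [0.8, -6.6, 6.1]
opening: 24.7
gripper_force: 61.9
```

Emit:
arm_command(
  targets=[
    [[0,0.03,0],[0,0,0],1],
    [[0,0.03,0],[0,0,0],1],
    [[0,0.03,0],[0,0,0],1],
    [[0,0.03,0],[0,0,0],1],
    [[0,0,0],[0,0,0],1],
    [[0,0,0],[0,0,0],1],
    [[0,0,0],[0,0,0],1],
    [[0,0,0],[0,0,0],1],
    [[0,0,0],[0,0,0],1],
    [[0,0,0],[0,0,0],1],
  ],
)

```text
t: 25.3
tool_pos: [585.2, 203.5, 223.6]
tool_rot: [0.001, 1.0, -0.0, 0.0]
ft_force: [0.1, -9.8, 7.4]
opening: 24.5
gripper_force: 62.8
```

Emit:
arm_command(
  targets=[
    [[0,-0.1,0],[0,0,0],1],
    [[0,-0.1,0],[0,0,0],1],
    [[0,0,0],[0,0,0],1],
    [[0,0,0],[0,0,0],1],
    [[0,0,0],[0,0,0],0.6],
    [[0,0,0],[0,0,0],0.45],
    [[0,0,0],[0,0,0],0.45],
    [[0,0,0],[0,0,0],0.45],
    [[0,0,0],[0,0,0],0.45],
    [[0,0,0],[0,0,0],0.45],
  ],
)

```text
t: 26.3
tool_pos: [584.9, 202.7, 223.5]
tool_rot: [-0.0, 1.0, -0.0, -0.0]
ft_force: [-0.3, 0.4, 0.9]
opening: 46.8
gripper_force: 0.0
```

Free. Raise straight up.

Emit:
arm_command(
  targets=[
    [[0,0,0.4],[0,0,0],0.45],
    [[0,0,0.8],[0,0,0],0.45],
    [[0,0,1.2],[0,0,0],0.45],
    [[0,0,1.5],[0,0,0],0.45],
    [[0,0,1.5],[0,0,0],0.45],
    [[0,0,1.5],[0,0,0],0.45],
    [[0,0,1.5],[0,0,0],0.45],
    [[0,0,1.5],[0,0,0],0.45],
    [[0,0,1.2],[0,0,0],0.45],
    [[0,0,0],[0,0,0],0.45],
  ],
)

```text
t: 27.3
tool_pos: [585.5, 202.9, 336.4]
tool_rot: [-0.0, 1.0, -0.0, 0.001]
ft_force: [0.6, 0.8, 0.1]
opening: 46.9
gripper_force: 0.0
```

Emit:
arm_command(
  targets=[
    [[0,-1,0],[0,0,0],0.45],
    [[0,-2,0],[0,0,0],0.45],
    [[0,-3,0],[0,0,0],0.45],
    [[0,-3,0],[0,0,0],0.45],
    [[0,-3,0],[0,0,0],0.45],
    [[0,-3,0],[0,0,0],0.45],
    [[0,-2,0],[0,0,0],0.45],
    [[0,-1,0],[0,0,0],0.45],
    [[0,0,0],[0,0,0],0.45],
    [[0,0,0],[0,0,0],0.45],
  ],
)

```text
t: 28.3
tool_pos: [584.8, 23.5, 334.3]
tool_rot: [-0.0, 1.0, 0.0, -0.0]
ft_force: [-0.7, 1.1, -0.9]
opening: 46.9
gripper_force: 0.0
```

```bash
python3 - <<'E'
from h import *
T,o=toolT();print(T[:3,3],o["ft_force"])
ims=[cv2.cvtColor(imaging.get_image(n),cv2.COLOR_RGB2BGR) for n in("top","scene")]
R=lambda im,x,y,w,h,k:cv2.resize(im[y:y+h,x:x+w],(w*k,h*k),interpolation=cv2.INTER_CUBIC)
cv2.imwrite("pics/c3.png",np.hstack([R(ims[0],90,110,130,150,3),R(ims[1],240,60,130,150,3)]))
E
```

```text
[584.84474426  23.48915029 334.29998745] [-0.7476557   1.08823296 -0.89207732]
```

View pics/c3.png

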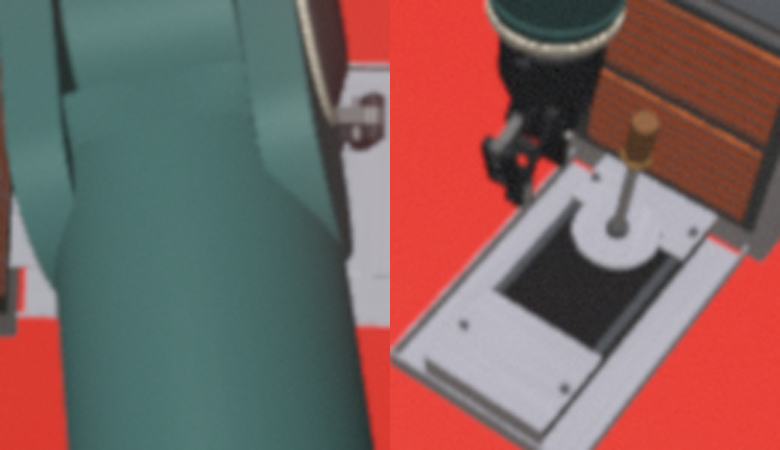

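The spit stands upright and free at the burner end, with its disc at crop (616,230) and the gripper clear of it. The slide's stop also showed in the force. I'm handing the job in.

```bash
python3 -c "
from h import *
print(onz('scene',((617-390)/3+240,230/3+60),80)); print(job.hand_in())"
```

```text
[589.17935665 198.07845649  80.        ]
the job is handed in; nothing more can be done
None
```

The long spit is fully home in the pivot hole and standing upright and free, with the slide pushed to its burner-end stop; I handed the job in at about 28 s of the 67 s, and no verdict came back.

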